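# Set and clamp the rack stop on the analyser's loading guide

## Task

Set the rack stop, the sliding saddle with the straight upright fence, for the next sample racks: slide it along its slotted plate until its index line (level with its wing knob) stands at the little pointed marker tab on that plate, then tighten its wing knob clockwise until the wing lies in line with the slot, and let go. Leave the other slide, the one with the round cup, and its knob as they are.

Things in the scene. Friction and masses are not known exactly. Their poses are not given: they have to be found in the camera images.
- clamp_grip (a point): Grip point on the axis of the rack stop's black wing knob, 62 mm above the table; x along the wing, y across it, z up; turns with the knob. Wing: upright bar 54 long, 14 thick, 44 to 72 mm above the table, on a 22 mm hub. Its steel saddle (52 x 66 mm) bears the straight fence: 80 wide, 6 thick, top 36 mm above the table, 33 mm from the axis to the marker's +y. Index line: level with the axis.
- clamp (a joint): Angle of that knob: 0 loose, wing across the slot; grows clockwise from above; 1.57 tight, at its stop, wing in line with the slot. Starts at 0.1 to 0.4, resists with 0.08 N m, stays where left. Knob and saddle slide together on a fixed slotted aluminium plate (86 x 240 x 10 mm), 75 mm either way of its middle, with about 3 N drag, tight or loose; the knob may be used to pull it.
- marker: Dark steel tab, 33 x 18 x 5 mm, fixed on the rack stop's plate, on its margin farther from the robot, pointing at the slot. Origin: on its underside, 11 mm from the point, 10 mm above the table, 34 mm beside the slot's centre line. x across the slot, away from it; y along the slot, the way to slide; z up. The stop starts 55 to 150 mm short (negative y) and is set when the knob's axis is at y = 0.
- cup_wing (a point): One end of the other slide's wing knob, 22 mm from that knob's axis, 62 mm above the table. That slide has an equal plate and knob, but a round grey cup (52 mm across, top 34 mm above the table) in place of the fence and no marker tab; its knob is already tight. To be left alone.

How it is judged (in metres and radians):
On the way, in this order (a step that is already met when the one before it is completed fails the run):
1. the rack stop stands at the marker (index line within 10 mm along the slot) while its knob is still loose (below 0.9 rad) (y of clamp_grip in the frame of marker between -0.01 and 0.01 m and value of joint clamp below 0.9 rad), for 0.1 s.
2. the knob is tightened (above 1.27 rad) with the stop at the marker (within 10 mm) (y of clamp_grip in the frame of marker between -0.01 and 0.01 m and value of joint clamp above 1.27 rad), for 0.1 s.
At the end, for the whole second after the job is handed in: The rack stop's index line stands within 10 mm of the marker along the slot and its wing knob is tight: turned above 1.27 rad, the wing within about 17 degrees of the slot's line (all of step 2); the robot touches nothing.
It fails at once if the other slide or its knob is disturbed (its wing end moves more than 12 mm) (distance of cup_wing from where it was at the start of the episode above 0.012 m).
It also fails if it takes over 38 s, if anything falls off the work surface, if the arm or the gripper's body presses on something with over 40 N, if the wrist force passes 120 N, or if a joint passes its speed limit or range.

## Robot

A 6-joint arm with a two-finger parallel gripper is mounted at the origin on the work surface. World frame = base frame: x ahead of the robot, y to its left, z up, the work surface at z = 0. Lengths are in mm, angles in degrees, forces in N, time in s.
With the tool pointing down it reaches from about 300 to 850 mm from the base axis. Payload 4.2 kg.
Tool frame: the origin (TCP) lies at the very end of the fingers, on their centre line; the grasp point (between the pads) lies 19 mm behind it; z points along the fingers, y is the line along which they close (so a half turn about z gives the same grasp; the last joint's range is limited). The gripper opens to 91 mm and grips with 3 to 60 N. Pads are 32 mm wide; open, the fingers measure 118 mm over their backs; the gripper's body (76 mm by 178 mm) begins 60 mm behind the grasp point.
Start: joints at [-64.802, 18.312, 89.639, -0, 72.044, -1.146], TCP at [255.173, -515.296, 213.976] pointing down, gripper open.
Joint ranges: [-177.97, 177.97], [-48.28, 115.42], [12.27, 149.76], [-77.06, 257.06], [2.81, 150.46], [-146.56, 146.56]. Speed limits (degrees/s): [147.25, 147.25, 180, 180, 180, 180].

## Interface

Orientations are given as [roll, pitch, yaw] about the fixed x, y, z axes, in that order (R = Rz(yaw) Ry(pitch) Rx(roll)).
In Python, from workcell import env, eyes gives the robot as it stands.
- The arm moves only by the tool send_rows, never from a script. Its argument "targets" is text: rows parted by semicolons, each of 7 numbers parted by spaces: the shift along the tool's x, y, z in m, then the turn, a rotation vector about the tool's x, y, z in degrees, then the opening in per cent of the stroke, from 0 (shut) to 100 (fully open). A call has 1 to 12 rows; each row is the pose to reach, as a shift and turn from the pose commanded when the call began, along the tool's axes at that moment; what a row does not reach only later rows make up. A row lasts 1/12 s, in which the tool goes at most 41.7 mm and 7.16 degrees, less where a joint would pass 70% of its speed; a pose out of reach is approached as far as the arm can. A call with a gripper value outside its range is refused whole. The fingers move at their own pace and stop on an object; "grip_force" is the grip in N (left out, the last holds). Time passes only in rows, so rows that repeat a pose let the fingers close. It gives the time, the measured TCP pose, the force, the opening and the grip force at its end, in the units of the state.
- env.state(): the state, without advancing time (a new reading comes with each control period).
- eyes.grab_frame(name): name is "scene" or "top" or "wrist"; returns a dict with "image" (400x640x3 uint8, blue, green, red), "fovy" (degrees; the focal length in pixels is half the picture's height over the tangent of half this angle, whatever the lens; pixels are square), "cx", "cy" (the principal point, pixels), "eye" and "attitude" of the camera in the world. Camera axes: x right, y up, looking along -z (the intrinsics and any distortion apply to the point x, -y, -z); pixel columns grow to the right and rows downward; lengths in mm; the calibration is good to about 2 mm. A picture is of the moment at which its call begins. There is no depth.
- env.job_done(): hands the job in; it is judged then, once.
The state is a dict: "time_s": time; "qpos": joint angles; "qvel": joint speeds; "effort": joint torques, N m; "ee_pos": TCP position; "ee_rot": TCP orientation; "force": force on the tool from outside, world axes, zero at the start; "torque": the same for the moment, N m; "gripper_width": finger opening in mm; "gripper_force": force on a finger pad.
Only numpy, scipy, OpenCV 4.12 (cv2) and the standard library are available. Lean on these libraries where they do the work, as an engineer would, in place of code of your own. Each camera call takes 0.05 s, during which the arm holds its last target. There are 200 camera calls.

## Working session

There is one attempt and no reset: what is moved stays moved. The work goes in short steps, Python scripts to look and compute and a tool call to move; the robot and the scene stay as the last step left them, time stands still between calls to the robot, and variables do not carry over. Pictures are saved under pics/ and viewed, at most 10 in all, crops included, and the job is handed in when it is done.

Besides the shell and the picture viewer there is one more tool, called after "Request:" as name(argument=value, ...) on one line, values as JSON. send_rows: Moves the arm, as the interface text tells. Its arguments: {"type":"object","properties":{"targets":{"type":"string"},"grip_force":{"type":"number"}},"required":["targets"]}

```bash
mkdir -p pics; ls; cat > h.py <<'E'
import numpy as np, cv2
from scipy.spatial.transform import Rotation as R
from workcell import env, eyes
def ray(f,u,v):
    im=f["image"]; fl=im.shape[0]/2/np.tan(np.radians(f["fovy"])/2)
    d=np.array([(u-f["cx"])/fl,-(v-f["cy"])/fl,-1.0])
    A=np.array(f["attitude"],float)
    Rm=A if A.shape==(3,3) else R.from_euler('xyz',A,degrees=True).as_matrix()
    return np.array(f["eye"],float),Rm@d
def onz(f,u,v,z):
    e,d=ray(f,u,v); return e+d*(z-e[2])/d[2]
E
python3 - <<'E'
from h import *
for n in("top","scene"):
    f=eyes.grab_frame(n); cv2.imwrite(f"pics/{n}1.png",f["image"])
    print(n,{k:v for k,v in f.items() if k!="image"})
print(env.state())
E
```

```text
pics
top {'fovy': 42.303121422516085, 'cx': 322.20691267196815, 'cy': 189.5863253850831, 'eye': array([ 424.94176656,  -36.24042901, 1164.89670348]), 'attitude': array([  6.96061169,   1.69352737, -91.46317139])}
scene {'fovy': 49.00481685970819, 'cx': 315.3438108335903, 'cy': 199.86074438792554, 'eye': array([1004.29002046,  -49.23442582,  623.64096145]), 'attitude': array([40.82411515, -0.80507574, 88.46694822])}
{'time_s': 0.1, 'qpos': array([-6.48021070e+01,  1.83466728e+01,  8.96992063e+01,  1.60513573e-03,
        7.20431728e+01, -1.14280372e+00]), 'qvel': array([ 0.02491274, -0.08795511, -0.11125772, -0.0071139 ,  0.17338206,
        0.06922425]), 'effort': array([ 4.20868373e-04, -4.13333702e+01, -2.32509685e+01,  7.29173748e-02,
        4.22173133e-02, -5.98773067e-05]), 'ee_pos': array([ 254.97826617, -514.87570287,  213.21885509]), 'ee_rot': array([-1.79910996e+02, -3.30195792e-03,  2.63401981e+01]), 'force': array([0.0436688 , 0.58082461, 0.512359  ]), 'torque': array([-0.01670657,  0.01122122, -0.02745758]), 'gripper_force': 0.0, 'gripper_width': 91.15551623433747}
```

View pics/top1.png

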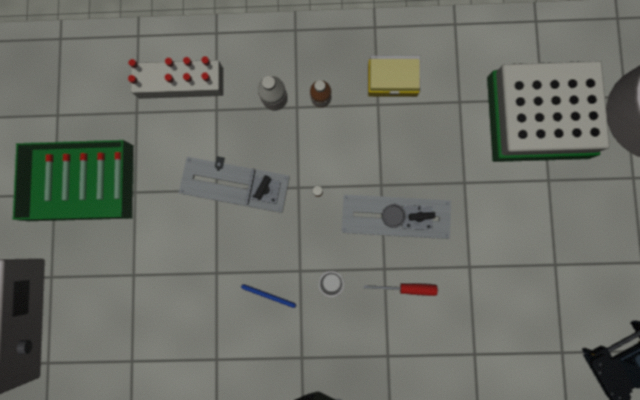

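View pics/scene1.png

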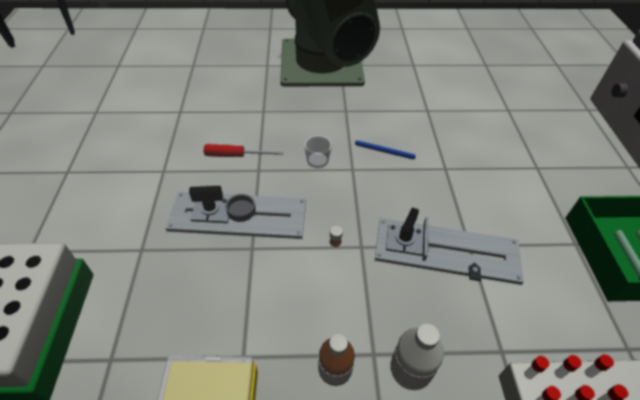

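The top view shows the rack stop's plate around (235,185), its black wing at (264,187), the fence at (253,180) and the marker tab at (220,162). The cup slide is at (395,215), and the scene view shows the same layout. Next I'll measure the plate, wing and tab.

```bash
python3 - <<'E'
from h import *
f=eyes.grab_frame("top"); im=f["image"]
x0,y0,x1,y1=172,145,300,220
c=im[y0:y1,x0:x1]; hsv=cv2.cvtColor(c,cv2.COLOR_BGR2HSV); g=c.max(2)
dark=(g<75).astype(np.uint8)
n,l,s,ce=cv2.connectedComponentsWithStats(dark)
for i in range(1,n):
    if s[i,4]<15: continue
    ys,xs=np.where(l==i); r=cv2.minAreaRect(np.c_[xs,ys].astype(np.float32))
    b=cv2.boxPoints(r)+[x0,y0]
    print("dark",s[i,4],ce[i]+[x0,y0],b.round(1).tolist())
    for z in(15,62,72): print(z,onz(f,*(ce[i]+[x0,y0]),z).round(1),[onz(f,*p,z)[:2].round(0).tolist() for p in b])
pl=((c[...,0].astype(int)-c[...,2]>12)&(g>90)).astype(np.uint8)
pl=cv2.morphologyEx(pl,cv2.MORPH_CLOSE,np.ones((9,9)))
k=max(cv2.findContours(pl,0,1)[0],key=cv2.contourArea)
r=cv2.minAreaRect(k); b=cv2.boxPoints(r)+[x0,y0]; P=[onz(f,*p,10)[:2] for p in b]
print("plate",b.round(1).tolist(),np.round(P,1).tolist(),[np.linalg.norm(P[i]-P[i-1]).round(1) for i in range(4)])
for i in range(4):
    d=P[i]-P[i-1]; print(np.degrees(np.arctan2(d[1],d[0])))
cv2.imwrite("pics/c.png",cv2.resize(np.hstack([c,cv2.merge([pl*255,dark*255,dark*0])]),None,fx=3,fy=3))
E
```

```text
dark 88 [218.97727273 162.47727273] [[214.1, 168.5], [216.2, 155.9], [223.8, 157.1], [221.7, 169.8]]
15 [635.  226.9  15. ] [[621.0, 238.0], [650.0, 233.0], [647.0, 216.0], [618.0, 221.0]]
62 [626.4 216.2  62. ] [[613.0, 227.0], [641.0, 222.0], [638.0, 206.0], [610.0, 210.0]]
72 [624.6 213.9  72. ] [[612.0, 225.0], [639.0, 220.0], [636.0, 203.0], [608.0, 208.0]]
dark 32 [250.71875 188.21875] [[247.5, 200.9], [253.0, 175.0], [254.1, 175.2], [248.5, 201.1]]
15 [574.  155.1  15. ] [[546.0, 163.0], [604.0, 150.0], [603.0, 147.0], [545.0, 160.0]]
62 [567.9 147.3  62. ] [[541.0, 155.0], [597.0, 142.0], [596.0, 140.0], [540.0, 152.0]]
72 [566.6 145.6  72. ] [[540.0, 153.0], [595.0, 140.0], [594.0, 138.0], [539.0, 150.0]]
dark 241 [262.63485477 187.67634855] [[252.4, 196.1], [264.6, 174.1], [275.1, 180.0], [262.9, 202.0]]
15 [574.5 128.1  15. ] [[556.0, 151.0], [605.0, 123.0], [591.0, 100.0], [542.0, 128.0]]
62 [568.3 121.4  62. ] [[551.0, 144.0], [598.0, 117.0], [584.0, 94.0], [537.0, 121.0]]
72 [567. 120.  72.] [[550.0, 142.0], [596.0, 115.0], [583.0, 93.0], [536.0, 120.0]]Traceback (most recent call last):
  File "<stdin>", line 15, in <module>
ValueError: max() iterable argument is empty
```

Request:
send_rows(targets="0.28 -0.215 0.017 0 0 -62 45;0.28 -0.215 0.017 0 0 -62 45;0.28 -0.215 0.017 0 0 -62 45;0.28 -0.215 0.017 0 0 -62 45;0.28 -0.215 0.017 0 0 -62 45;0.28 -0.215 0.017 0 0 -62 45;0.28 -0.215 0.017 0 0 -62 45;0.28 -0.215 0.017 0 0 -62 45;0.28 -0.215 0.017 0 0 -62 45;0.28 -0.215 0.017 0 0 -62 45")

```text
time_s: 0.98
ee_pos: [411.6, -194.9, 196.6]
ee_rot: [-180.0, -0.1, 88.7]
force: [0.1, -0.4, -0.9]
gripper_width: 41.1
gripper_force: 0.0
```

Request:
send_rows(targets="0.324 0.148 0.017 0 0 -62.7 45;0.324 0.148 0.017 0 0 -62.7 45;0.324 0.148 0.017 0 0 -62.7 45;0.324 0.148 0.017 0 0 -62.7 45;0.324 0.148 0.017 0 0 -62.7 45;0.324 0.148 0.017 0 0 -62.7 45;0.324 0.148 0.017 0 0 -62.7 45;0.324 0.148 0.017 0 0 -62.7 45;0.324 0.148 0.017 0 0 -62.7 45;0.324 0.148 0.017 0 0 -62.7 45;0.324 0.148 0.017 0 0 -62.7 45;0.324 0.148 0.017 0 0 -62.7 45")

```text
time_s: 1.98
ee_pos: [567.6, 119.9, 179.6]
ee_rot: [-179.9, -0.0, 150.9]
force: [-1.4, -0.4, 0.2]
gripper_width: 41.2
gripper_force: 0.0
```

```bash
python3 - <<'E'
from h import *
f=eyes.grab_frame("wrist"); cv2.imwrite("pics/w1.png",f["image"]); np.save("w1.npy",f,allow_pickle=True)
print({k:v for k,v in f.items() if k!="image"}); s=env.state(); print(s["ee_pos"],s["ee_rot"],s["qpos"])
E
```

```text
{'fovy': 68.1216777152809, 'cx': 319.4801707454941, 'cy': 201.3823612874601, 'eye': array([509.97837127, 152.91868723, 349.47230172]), 'attitude': array([-1.36200901e+01,  1.02527093e-03,  6.10107435e+01])}
[567.54325615 119.61690527 179.79395492] [-1.79935463e+02 -1.58461401e-02  1.50890262e+02] [ 1.07883094e+01  2.01115669e+01  9.20378731e+01 -4.24671664e-02
  6.79041182e+01 -5.00859686e+01]
```

View pics/w1.png

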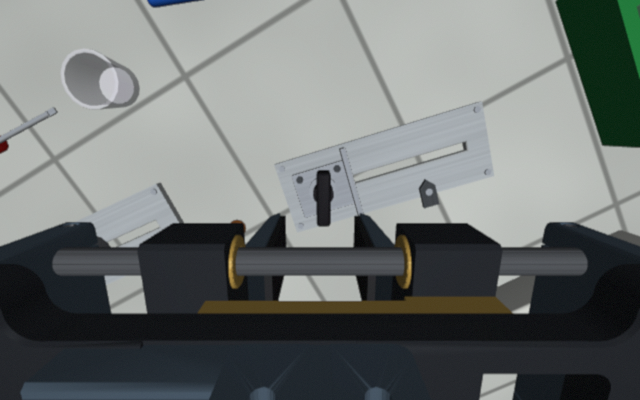

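The wrist view shows the plate corners near (276,164), (479,102), (494,173) and (297,232). The wing stands vertical between the fingers at (323,172)–(324,226), and the marker tab is at (429,193). Now the exact positions.

```bash
python3 - <<'E'
from h import *
f=np.load("w1.npy",allow_pickle=True).item(); im=f["image"]
P=np.array([onz(f,u,v,10)[:2] for u,v in[(276,164),(479,102),(494,173),(297,232)]])
print("plate",P.round(1).tolist(),[np.linalg.norm(P[i]-P[i-1]).round(1) for i in range(4)])
L=(P[1]+P[2]-P[0]-P[3]); s=L/np.linalg.norm(L); a=np.array([s[1],-s[0]]); C=P.mean(0)
print("slot dir",s,np.degrees(np.arctan2(s[1],s[0])),"centre",C)
g=im.max(2)
def comp(x0,y0,x1,y1,th):
    n,l,st,ce=cv2.connectedComponentsWithStats((g[y0:y1,x0:x1]<th).astype(np.uint8))
    i=1+st[1:,4].argmax(); ys,xs=np.where(l==i); return np.c_[xs+x0,ys+y0].astype(float)
m=comp(410,170,455,212,110)
M=np.array([onz(f,u,v,14)[:2] for u,v in m]); al=(M-C)@s; ac=(M-C)@a
print("marker al",al.min(),al.max(),al.mean(),"ac",ac.min(),ac.max())
tip=al[ac<ac.min()+3].mean(); print("tip al",tip,"mid",(al.min()+al.max())/2)
w=comp(300,165,345,235,60)
W=np.array([onz(f,u,v,72)[:2] for u,v in w])
print("wing bbox px",w.min(0),w.max(0)); r=cv2.minAreaRect(W.astype(np.float32)); print("wing rect",r)
c=W.mean(0); print("wing al/ac",(np.array(r[0])-C)@s,(np.array(r[0])-C)@a)
F=[onz(f,u,v,36)[:2] for u,v in[(342,149),(357,212)]]; print("fence al/ac",[((p-C)@s,(p-C)@a) for p in F])
E
```

```text
plate [[519.2, 90.8], [568.7, 319.5], [650.0, 305.5], [602.1, 70.7]] [np.float64(85.3), np.float64(234.0), np.float64(82.6), np.float64(239.6)]
slot dir [0.20561938 0.97863204] 78.13424079562044 centre [585.0132182  196.65298308]
marker al 31.468705827002807 50.710710404516114 40.59194926717112 ac 24.417910686998503 56.212337150113
tip al 39.95144801973039 mid 41.089708115759464
wing bbox px [314. 171.] [332. 225.]
wing rect ((568.008544921875, 124.63016510009766), (17.309146881103516, 53.35189437866211), 61.01104736328125)
wing al/ac -73.98032768964673 -1.8320311289641396
fence al/ac [(np.float64(-41.507291047020324), np.float64(-38.77127685159978)), (np.float64(-44.697863353251726), np.float64(31.778800975897447))]
```

Request:
send_rows(targets="0 0.004 0.035 0 0 0 45;0 0.004 0.07 0 0 0 45;0 0.004 0.1 0 0 0 45;0 0.004 0.12 0 0 0 45;0 0.004 0.134 0 0 0 45;0 0.004 0.134 0 0 0 45;0 0.004 0.134 0 0 0 0;0 0.004 0.134 0 0 0 0;0 0.004 0.134 0 0 0 0;0 0.004 0.134 0 0 0 0;0 0.004 0.134 0 0 0 0;0 0.004 0.134 0 0 0 0", grip_force=20)

```text
time_s: 3.03
ee_pos: [570.2, 124.3, 47.1]
ee_rot: [-180.0, 0.1, 151.1]
force: [-2.0, -2.4, 5.7]
gripper_width: 14.2
gripper_force: 20.0
```

Request:
send_rows(targets="0.0034 0.011 0 0 0 0 0;0.0068 0.022 0 0 0 0 0;0.0102 0.033 0 0 0 0 0;0.0136 0.044 0 0 0 0 0;0.017 0.055 0 0 0 0 0;0.0204 0.066 0 0 0 0 0;0.0238 0.077 0 0 0 0 0;0.0272 0.088 0 0 0 0 0;0.0306 0.099 0 0 0 0 0;0.034 0.11 0 0 0 0 0;0.034 0.11 0 0 0 0 0;0.034 0.11 0 0 0 0 0", grip_force=30)

```text
time_s: 4.03
ee_pos: [595.1, 239.2, 47.2]
ee_rot: [179.7, 0.1, 151.1]
force: [2.7, 1.8, 4.7]
gripper_width: 13.8
gripper_force: 30.0
```

```bash
python3 - <<'E'
from h import *
s=env.state(); print(s["ee_pos"],s["force"])
f=eyes.grab_frame("wrist"); cv2.imwrite("pics/w2.png",f["image"]); np.save("w2.npy",f,allow_pickle=True)
f=eyes.grab_frame("scene"); cv2.imwrite("pics/s2.png",cv2.resize(f["image"][180:320,350:560],None,fx=3,fy=3)); np.save("s2.npy",f,allow_pickle=True)
E
```

```text
[595.08494191 239.17202803  47.18720487] [2.69619625 1.7800026  4.74817907]
```

View pics/w2.png

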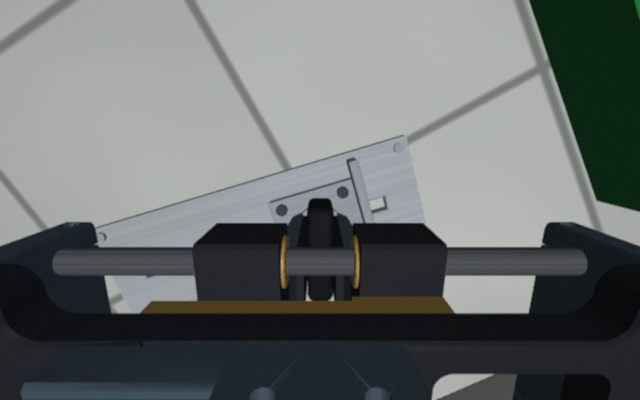

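View pics/s2.png

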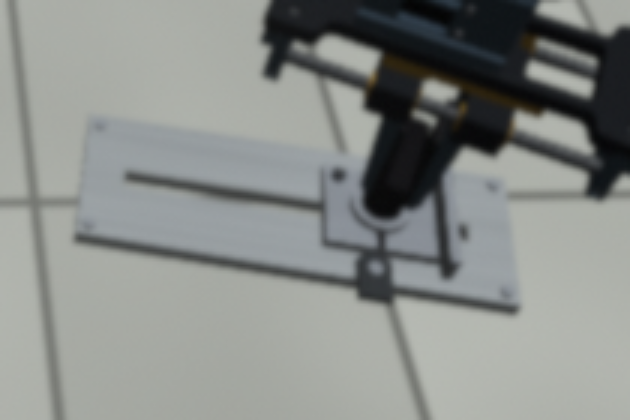

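The wing is still gripped (13.8 mm). In the scene crop the index line, at (380,245), is about 5 px past the marker tip at (375,260). That is about 2.5 mm, and the TCP reading agrees. I'll pull back 2.5 mm and then turn.

Request:
send_rows(targets="-0.0008 -0.0025 0 0 0 0 0;-0.0008 -0.0025 0 0 0 0 0;-0.0008 -0.0025 0 0 0 6 0;-0.0008 -0.0025 0 0 0 12 0;-0.0008 -0.0025 0 0 0 18 0;-0.0008 -0.0025 0 0 0 24 0;-0.0008 -0.0025 0 0 0 30 0;-0.0008 -0.0025 0 0 0 36 0;-0.0008 -0.0025 0 0 0 42 0;-0.0008 -0.0025 0 0 0 48 0;-0.0008 -0.0025 0 0 0 48 0")

```text
time_s: 5.05
ee_pos: [594.3, 235.4, 47.2]
ee_rot: [179.8, -0.1, 102.8]
force: [2.0, 1.8, 6.0]
gripper_width: 13.8
gripper_force: 30.0
```

Request:
send_rows(targets="0 0 0 0 0 6 0;0 0 0 0 0 12 0;0 0 0 0 0 18 0;0 0 0 0 0 23 0;0 0 0 0 0 23 0;0 0 0 0 0 23 0")

```text
time_s: 5.55
ee_pos: [594.3, 235.3, 47.2]
ee_rot: [179.8, -0.2, 80.0]
force: [1.5, 2.0, 5.3]
gripper_width: 13.7
gripper_force: 30.0
```

```bash
python3 - <<'E'
from h import *
s=env.state(); print(s["ee_pos"],s["ee_rot"],s["force"],s["torque"])
f=eyes.grab_frame("scene"); cv2.imwrite("pics/s3.png",cv2.resize(f["image"][180:320,350:560],None,fx=3,fy=3))
E
```

```text
[594.27738332 235.33601566  47.17506527] [ 1.79811868e+02 -1.50502415e-01  7.99922167e+01] [1.51059663 1.98270254 5.33768008] [ 0.18076173 -0.3082347  -0.1082508 ]
```

View pics/s3.png

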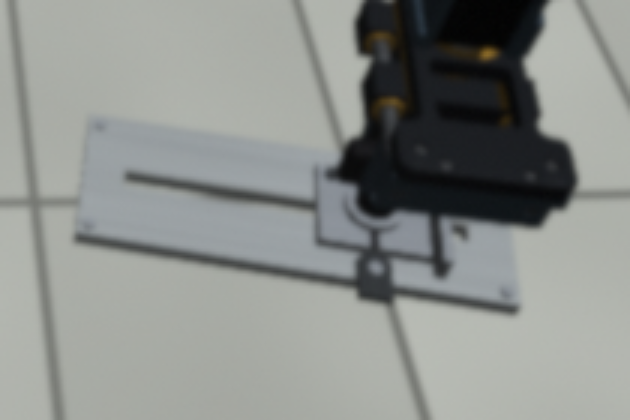

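The index line at (375,242) now lies on the marker tip at (375,258), and the gripper yaw puts the wing within about 2° of the slot. Time to release and rise.

Request:
send_rows(targets="0 0 0 0 0 0 40;0 0 0 0 0 0 40;0 0 0 0 0 0 40;0 0 0 0 0 0 40;0 0 -0.02 0 0 0 40;0 0 -0.05 0 0 0 40;0 0 -0.085 0 0 0 40;0 0 -0.12 0 0 0 40;0 0 -0.15 0 0 0 40;0 0 -0.15 0 0 0 40;0 0 -0.15 0 0 0 40")

```text
time_s: 6.52
ee_pos: [593.6, 235.1, 197.8]
ee_rot: [179.8, -0.1, 80.0]
force: [-0.7, 0.3, -0.3]
gripper_width: 36.6
gripper_force: 0.0
```

```bash
python3 - <<'E'
from h import *
s=env.state(); print(s["ee_pos"],s["force"],s["gripper_width"])
f=eyes.grab_frame("scene"); cv2.imwrite("pics/s4.png",cv2.resize(f["image"][180:320,350:560],None,fx=3,fy=3))
f=eyes.grab_frame("wrist"); cv2.imwrite("pics/w4.png",f["image"])
E
```

```text
[593.59517766 235.0635248  197.78600943] [-0.67734228  0.29577635 -0.33188639] 36.64486488149562
```

View pics/s4.png

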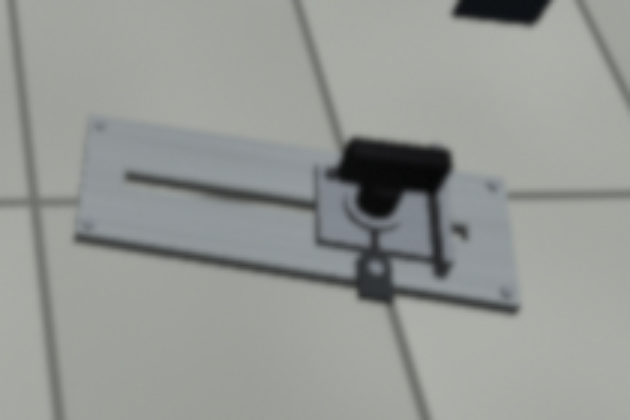

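View pics/w4.png

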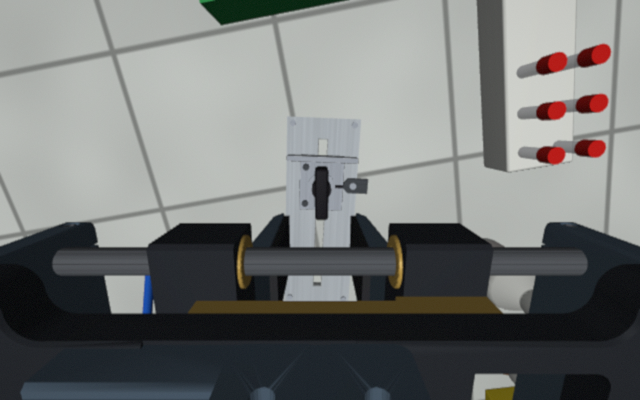

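The wing at (321,192) lies in line with the slot. The index line at (339,187) meets the marker point at (344,186), and the gripper is clear.

```bash
python3 -c "
from workcell import env
print(env.job_done())"
```

```text
the job is handed in; nothing more can be done
None
```

The rack stop stands at the marker with its wing knob turned tight in line with the slot, the gripper is clear, and I never touched the cup slide; the job is handed in at about 6.6 s, with no verdict returned.

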